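Lever up the swarf box flap

ROBOT

A 6-joint arm with a two-finger parallel gripper is mounted at the origin on the work surface. World frame = base frame: x ahead of the robot, y to its left, z up, the work surface at z = 0. Lengths are in m, angles in rad, forces in N, time in s.
With the tool pointing down it reaches from about 0.325 to 0.775 m from the base axis. Payload 5.5 kg.
Tool frame: the origin (TCP) lies midway between the tips of the shut fingers; the grasp point (between the pads) lies 19 mm behind it; z points along the fingers, y is the direction in which the jaws open and shut (so a half turn about z gives the same grasp; the last joint's range is limited). The gripper opens to 88 mm and grips with 3 to 60 N. Pads are 20 mm wide; open, the fingers measure 115 mm over their backs; the gripper's body (75 mm by 178 mm) begins 61 mm behind the grasp point.
Start: joints at [1.216, 0.091, 1.231, -0, 1.82, -0.057], TCP at [0.176, 0.574, 0.223] pointing down, gripper open.
Joint ranges: [-2.87, 2.87], [-0.86, 2.18], [0.17, 2.46], [-1.51, 4.65], [0.06, 2.69], [-2.65, 2.65]. Speed limits (rad/s): [2.57, 2.57, 3.01, 3.14, 3.14, 3.14].

INTERFACE

Orientations are given as a 3x3 rotation matrix whose columns are the frame's x, y, z axes.
In Python, from station import arm gives the robot as it stands.
- The arm moves only by the tool arm_command, never from a script. Its argument "motion" is a list of rows, each an object with "dp": the shift along the tool's x, y, z normalised to -1 to 1, where 1 is 40 cm, a list of three; "rot": the turn, a rotation vector about the tool's x, y, z normalised to -1 to 1, where 1 is 30 degrees, a list of three; "jaw": the opening, from 0 (shut) to 1 (fully open). In form: [{"dp": [x, y, z], "rot": [wx, wy, wz], "jaw": jaw}, ...]. A call has 1 to 20 rows; each row is the pose to reach, as a shift and turn from the pose commanded when the call began, along the tool's axes at that moment; what a row does not reach only later rows make up. A row lasts 1/8 s, in which the tool goes at most 62.5 mm and 10.7 degrees, less where a joint would pass 70% of its speed; a pose out of reach is approached as far as the arm can. A call with a number of a shift or a turn outside -1 to 1 is refused whole. A call with a gripper value outside its range is refused whole. The fingers move at their own pace and stop on an object; the grip force is fixed at half the most. Time passes only in rows, so rows that repeat a pose let the fingers close. It gives the time, the measured TCP pose, the force and the opening at its end, in the units of the state.
- arm.observe(): the state, without advancing time (a new reading comes with each control period).
- arm.camera(name): name is "side" or "top" or "wrist"; returns a dict with "img" (384x512x3 uint8, red, green, blue), "camera_matrix" (3x3 intrinsics, pixels), "xyz" and "rotation" of the camera in the world; the wrist camera has in their place "tool_from_camera" (4x4, takes a point from camera to tool coordinates, whose origin is the TCP and whose axes are the flange's). Camera axes: x right, y up, looking along -z (the intrinsics and any distortion apply to the point x, -y, -z); pixel columns grow to the right and rows downward; lengths in m; the calibration is good to about 2 mm. The wrist camera is an equidistant fisheye: a pixel r from the principal point sees the ray r / f radians off the axis. A picture is of the moment at which its call begins: read the wrist's pose just before it. There is no depth.
- arm.close_job(): hands the job in, once; it reports no verdict.
The state is a dict: "time": time; "joint_pos": joint angles; "qd": joint speeds; "joint_torque": joint torques, N m; "tool_pos": TCP position; "ee_rot": TCP orientation; "contact_force": force on the tool from outside, world axes, zero at the start; "wrist_torque": the same for the moment, N m; "grip_width": finger opening in m.
Only numpy, scipy, OpenCV 4.12 (cv2) and the standard library are available. Lean on these libraries where they do the work, as an engineer would, in place of code of your own. Each camera call takes 0.05 s, during which the arm holds its last target.

TASK

Open the swarf box at the drilling bench and keep it open: first push the drilled aluminium blank off the heavy steel flap so that it sits wholly on the fixed ledge behind the hinge, then press the paddle at the lever's long end all the way down onto its rubber stop, which raises the flap. Finish while still holding the lever down with the fingers. Only push and press: do not lift the blank, do not take the lever off its cradle, do not raise the flap directly, and leave the oil bottle, the brush and the steel collar alone.

Things in the scene. Friction and masses are not known exactly. Their poses are not given: they have to be found in the camera images.
- unit: Grey-green sheet-steel swarf box with lever cradle, fixed to the bench. Origin on the bench under the middle of the flap's hinge line; x runs from hinge to the lever's long end, y across, z up. Box x -115 to 101 mm, 150 wide. Flap over x 0 to 136. Two cradle cheeks (50 mm over both, 94 high) at x = 182. Base plate 90 wide, 6 thick, from the box under the lever to x = 382.
- ledge (a point): Middle of the fixed ledge's top surface, 57 mm behind the hinge (unit x -57 mm), 90 mm above the bench. The ledge runs over unit x -112 to -3 mm, 144 mm wide inside a 12 mm high, 3 mm thick rim round its back and two sides; towards the flap it is open.
- flap (a joint): Angle (rad) of the heavy hinged steel flap: 136 mm from hinge to free edge, 148 wide, 8 thick, about 2.2 kg. 0 is shut (level, top 91 mm above the bench, 1 mm above the ledge), growing as its free edge rises; about 0.3 with the lever on its stop. It falls shut when the lever is let go.
- flap_lip (a point): Middle of the flap's free edge, on its top surface.
- lever: Loose dark steel lever, bar 24 mm wide, 10 thick, 0.4 kg, along the unit's centre line. Origin: middle of its cross pin (16 thick, 84 long), which rests in the cradle's V notches. At rest its x and y axes match the unit's and the bar slopes up to +x by 0.285 rad, the toe of its 65 mm short arm under the flap's edge. On the stop it has turned by about 0.57 rad.
- paddle (a point): Middle of the top of the flat paddle (56 mm along the lever, 50 across, 10 thick) at the lever's long end, 170 mm from the pin, on the unit's centre line; about 136 mm above the bench at rest, 44 mm on the stop; shifts along the unit's x by less than 10 mm on the way. Takes roughly 3 to 6 N downwards until the stop.
- stop (a point): Top centre of the round rubber stop, 28 mm across, under the paddle's lowest position (unit x 344 mm), 31 mm above the bench.
- blank: Loose drilled aluminium block lying on the flap, 40 x 60 x 35 mm high (x, y, z), 0.25 kg, two dark holes in its top. Origin at the centre of its underside, z up; at the start its axes are within 0.3 rad of the unit's.
- oil_bottle: Bystander: white plastic bottle with black cap, 54 mm across, 130 mm tall, upright. Origin at the centre of its underside.
- brush: Bystander: small wooden-handled brush, 170 mm long, lying on the bench. Origin on its underside.
- collar: Bystander: steel ring 50 mm across, 30 mm tall. Origin at the centre of its underside.
Mind the look-alikes: they are no part of the job. Leave any blue or orange look-alike of the blank alone.

How it is judged:
On the way, in this order (a step that is already met when the one before it is completed fails the run):
1. the blank sits wholly on the ledge, flap still shut (x of blank in the frame of unit below -0.018 m and z of blank in the frame of unit above 0.086 m and linear speed of blank below 0.05 m/s and value of joint flap below 0.06 rad), for 0.2 s.
2. the flap is raised by the lever pressed down by the fingers (value of joint flap above 0.25 rad and contact force between the fingers and lever above 1 N), for 0.2 s.
At the end, for the whole second after the job is handed in: The fingers hold the lever down (more than 1 N) with the flap at 0.25 to 0.4 rad, the lever's pin still in its cradle (within 12 mm of its start), and the blank lies flat and still on the ledge (its centre at least 18 mm behind the hinge line) (all of step 2 and value of joint flap below 0.4 rad and x of blank in the frame of unit below -0.018 m and z of blank in the frame of unit above 0.086 m and angle between blank's own z axis and vertical below 0.1 rad and linear speed of blank below 0.02 m/s and distance of lever from where it was at the start of the episode below 0.012 m); the arm keeps its last pose, push and grip.
It fails at once if the blank is lifted, tipped over or pushed off the box (z of blank in the frame of unit above 0.106 m or z of blank in the frame of unit below 0.08 m or angle between blank's own z axis and vertical above 0.6 rad).
It fails at once if the flap is raised with the blank still on it (value of joint flap above 0.08 rad and x of blank in the frame of unit above -0.015 m).
It fails at once if the flap is raised directly by the robot (value of joint flap above 0.06 rad and contact force between any of the fingers, the arm and flap above 0.5 N).
It fails at once if the lever is lifted or pushed out of its cradle (distance of lever from where it was at the start of the episode above 0.02 m).
It fails at once if a bystander is disturbed (distance of any of oil_bottle, brush, collar from where it was at the start of the episode above 0.03 m or angle between oil_bottle's own z axis and vertical above 0.4 rad).
It also fails if it takes over 45 s, if anything falls off the work surface, if the arm or the gripper's body presses on something with over 40 N, if the wrist force passes 120 N, or if a joint passes its speed limit or range.

## Working session

There is one attempt and no reset: what is moved stays moved. The work goes in short steps, Python scripts to look and compute and a tool call to move; the robot and the scene stay as the last step left them, time stands still between calls to the robot, and variables do not carry over. Pictures are saved under pics/ and viewed, and the job is handed in when it is done.

Besides the shell and the picture viewer there is one more tool, called after "Request:" as name(argument=value, ...), one argument or row to a line, values as JSON. arm_command: Moves the arm, as the interface text tells. Its arguments: {"type":"object","properties":{"motion":{"type":"array","items":{"type":"object","properties":{"dp":{"type":"array","items":{"type":"number","minimum":-1,"maximum":1}},"rot":{"type":"array","items":{"type":"number","minimum":-1,"maximum":1}},"jaw":{"type":"number"}}}}},"required":["motion"]}

```bash
mkdir -p pics; python3 - <<'E'
from station import arm
import cv2,pickle
s=arm.observe(); print(s)
d={}
for n in ["side","top","wrist"]:
    c=arm.camera(n); d[n]=c
    cv2.imwrite(f"pics/{n}0.png",c["img"][:,:,::-1])
    print(n,{k:v for k,v in c.items() if k!="img"})
pickle.dump(d,open("cams.pkl","wb"))
E
```

```text
{'time': 0.0, 'joint_pos': array([ 1.21631043e+00,  9.18461118e-02,  1.23186990e+00,  6.01250334e-06,
        1.81981498e+00, -5.67083498e-02]), 'qd': array([-1.16790213e-04,  1.35159730e-04,  4.82113903e-04, -5.90900866e-05,
       -1.05134105e-03,  8.35380555e-04]), 'joint_torque': array([-3.72319118e-04, -4.46466315e+01, -4.06435704e+01,  6.96450309e-02,
        2.97738332e-02, -1.84088817e-04]), 'tool_pos': array([0.17593776, 0.57331065, 0.22152355]), 'ee_rot': array([[-9.55991301e-01,  2.93394225e-01, -6.78276736e-04],
       [ 2.93394987e-01,  9.55989584e-01, -1.81579616e-03],
       [ 1.15681388e-04, -1.93488832e-03, -9.99998121e-01]]), 'contact_force': array([0.41650073, 0.64258012, 0.47077423]), 'wrist_torque': array([-0.03662157, -0.04015936, -0.0074908 ]), 'grip_width': 0.08752886425657416}
side {'camera_matrix': array([[384.74372406,   0.        , 260.68169804],
       [  0.        , 384.74372406, 189.62819559],
       [  0.        ,   0.        ,   1.        ]]), 'xyz': array([ 0.05415009, -0.46344978,  0.62868813]), 'rotation': array([[ 0.65468403,  0.45253432, -0.60547
[... 331 characters left out ...]
, 'rotation': array([[ 0.00103899,  0.99865439, -0.0518491 ],
       [-0.99996262,  0.00148263,  0.00851865],
       [ 0.00858406,  0.05183831,  0.9986186 ]])}
wrist {'camera_matrix': array([[297.31863964,   0.        , 255.44014655],
       [  0.        , 297.31863964, 193.35771105],
       [  0.        ,   0.        ,   1.        ]]), 'tool_from_camera': array([[ 3.29535678e-04,  9.70371534e-01,  2.41617419e-01,
         6.55720857e-02],
       [ 9.99999631e-01, -5.11358793e-04,  6.89819721e-04,
        -1.13998151e-03],
       [ 7.92934613e-04,  2.41617102e-01, -9.70371345e-01,
        -1.61988615e-01],
       [ 0.00000000e+00,  0.00000000e+00,  0.00000000e+00,
         1.00000000e+00]])}
```

View pics/top0.png

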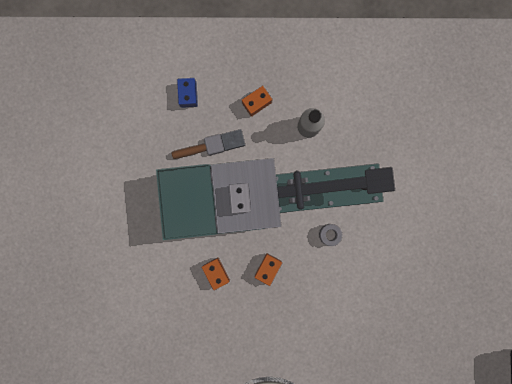

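View pics/side0.png

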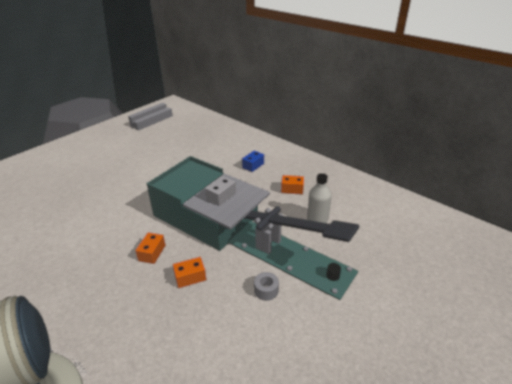

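The top view shows the box at about (219,200), the grey blank on the flap at (240,198), the lever running right to its paddle at (379,180), and the stop hidden beneath it. Things that could be taken for the blank: blue block (187,92) and orange blocks (257,101), (216,273), (268,269). The real one is the bare-metal block at (240,198) on the flap. Next is a close crop to check that.

```bash
python3 - <<'E'
import cv2
im=cv2.imread("pics/top0.png")
cv2.imwrite("pics/topA.png",cv2.resize(im[150:250,150:290],None,fx=5.5,fy=5.5,interpolation=cv2.INTER_CUBIC))
cv2.imwrite("pics/topB.png",cv2.resize(im[150:250,270:410],None,fx=5.5,fy=5.5,interpolation=cv2.INTER_CUBIC))
E
```

```text
(no output)
```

View pics/topA.png

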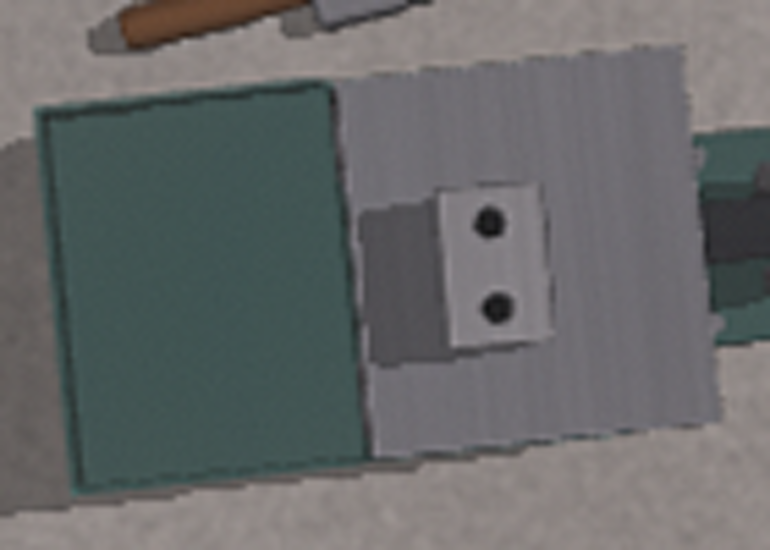

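View pics/topB.png

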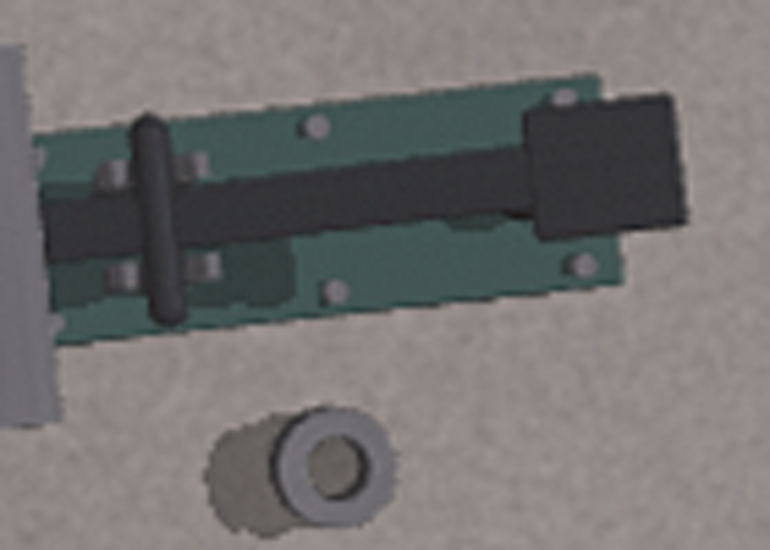

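The crop confirms the bare aluminium blank with two holes on the flap, with top corners at about (229.6,184.5) to (250.4,211.8). The flap's free edge runs from (274,158) to (281,227).

```bash
cat > h.py <<'E'
import pickle,numpy as np
d=pickle.load(open("cams.pkl","rb"))
def ray(n,u,v):
    c=d[n];K=c["camera_matrix"]
    return c["xyz"],c["rotation"]@np.array([(u-K[0,2])/K[0,0],-(v-K[1,2])/K[1,1],-1])
def pt(n,u,v,z):
    o,r=ray(n,u,v); return o+r*(z-o[2])/r[2]
def proj(n,p):
    c=d[n];K=c["camera_matrix"];q=c["rotation"].T@(np.array(p)-c["xyz"]); return K[0,0]*q[0]/-q[2]+K[0,2],K[1,1]*q[1]/q[2]+K[1,2]
A=lambda x,y:((x+.5)/5.5-.5+150,(y+.5)/5.5-.5+150)
B=lambda x,y:((x+.5)/5.5-.5+270,(y+.5)/5.5-.5+150)
E
python3 - <<'E'
from h import *
np.set_printoptions(precision=4,suppress=True)
f=[pt("top",*A(*p),.091) for p in [(683,46),(720,424),(335,82),(372,458)]]
bk=[pt("top",*A(*p),.102) for p in [(38,108),(76,492)]]
b=[pt("top",*A(*p),.126) for p in [(438,190),(540,183),(552,340),(450,348)]]
pd=[pt("top",*B(*p),.136) for p in [(525,112),(672,95),(687,222),(541,241)]]
pin=[pt("top",*B(*p),.10) for p in [(150,115),(170,322)]]
base=[pt("top",*B(*p),.006) for p in [(600,75),(623,284)]]
for n,q in dict(f=f,bk=bk,b=b,pd=pd,pin=pin,base=base).items(): print(n,*[x[:2] for x in q])
m=lambda q:sum(q)/len(q)
fe=m(f[:2])[:2]; pdm=m(pd)[:2]; bm=m(base)[:2];bb=m(bk)[:2]
ux=(bm-bb);ux/=np.linalg.norm(ux); print("ux",ux,np.linalg.norm(bm-bb)); 
e1=f[0]-f[2];e2=f[1]-f[3];e3=f[1]-f[0];print(np.linalg.norm(e1),np.linalg.norm(e2),np.linalg.norm(e3))
uy=np.array([-ux[1],ux[0]])
# origin est: average
cands=[fe-.136*ux,bm-.382*ux,bb+.115*ux,m(pin)[:2]-.182*ux]
print(cands); O=m(cands);print(O)
for q in (b,pd,f): print([ ((x[:2]-O)@ux,(x[:2]-O)@uy) for x in q])
print("blank",m(b)[:2],((m(b)[:2]-O)@ux,(m(b)[:2]-O)@uy))
v=b[3]-b[0]; w=b[1]-b[0]; print("blank ang",np.arctan2(v[1],v[0]),np.arctan2(-w[0],w[1]), "ux ang",np.arctan2(ux[1],ux[0]))
# side-view checks
R3=lambda x,y,z:[*(O+x*ux+y*uy),z]
for nm,p in dict(flapL=R3(.136,.074,.091),flapR=R3(.136,-.074,.091),pad=R3(.345,0,.136),stop=R3(.344,0,.031)).items(): print(nm,proj("side",p),proj("top",p))
E
```

```text
f [ 0.6084 -0.0072] [ 0.4615 -0.0214] [0.5941 0.1283] [0.4483 0.1131]
bk [0.5827 0.2412] [0.4358 0.2249]
b [0.5499 0.086 ] [0.5526 0.0477] [0.4938 0.0431] [0.4908 0.0812]
pd [ 0.5789 -0.1926] [ 0.5853 -0.2476] [ 0.5379 -0.2525] [ 0.5308 -0.1981]
pin [ 0.5807 -0.0559] [ 0.5009 -0.0633]
base [ 0.6064 -0.2546] [ 0.5179 -0.2632]
ux [ 0.107  -0.9943] 0.4947494343739898
0.13621606505362763 0.13512963556294438 0.1476154571483894
[array([0.5204, 0.1209]), array([0.5213, 0.1209]), array([0.5215, 0.1187]), array([0.5213, 0.1214])]
[0.5211 0.1205]
[(np.float64(0.0373858566565515), np.float64(0.024943399307176192)), (np.float64(0.07567543297525323), np.float64(0.023528330341010806)), (np.float64(0.07399226958450147), np.float64(-0.03543214106394486)), (np.float64(0.03578399827565739), np.float64(-0.034364461419259154))]
[(np.float64(0.31744907173431497), np.float64(0.02391884334941513)), (np.float64(0.3727999966285991), np.float64(0.024459006028267734)), (np.float64(0.3726583537962284), np.float64(-0.0231908458461918)), (np.float64(0.3177288686860168), np.float64(-0.024467904262931616))]
[(np.fl
[... 271 characters left out ...]
]
blank [0.5218 0.0645] (np.float64(0.05570938937299089), np.float64(-0.005331218208754308))
blank ang -3.061413638395003 -3.0713512114325296 ux ang -1.4636146678605806
flapL (np.float64(269.2223793064515), np.float64(190.85104746586586)) (np.float64(273.6233518237772), np.float64(157.55687790470742))
flapR (np.float64(229.68569368940604), np.float64(225.9860198435734)) (np.float64(281.08293282953736), np.float64(226.38568831862983))
pad (np.float64(339.8187357205554), np.float64(228.7214887831347)) (np.float64(379.7555005029181), np.float64(180.1253694630485))
stop (np.float64(333.24683864908286), np.float64(266.5235062675116)) (np.float64(367.2705872571393), np.float64(183.31728164166813))
```

```bash
python3 - <<'E'
import cv2
im=cv2.imread("pics/side0.png")
cv2.imwrite("pics/sideA.png",cv2.resize(im[150:310,140:370],None,fx=3.4,fy=3.4,interpolation=cv2.INTER_CUBIC))
E
```

```text
(no output)
```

View pics/sideA.png

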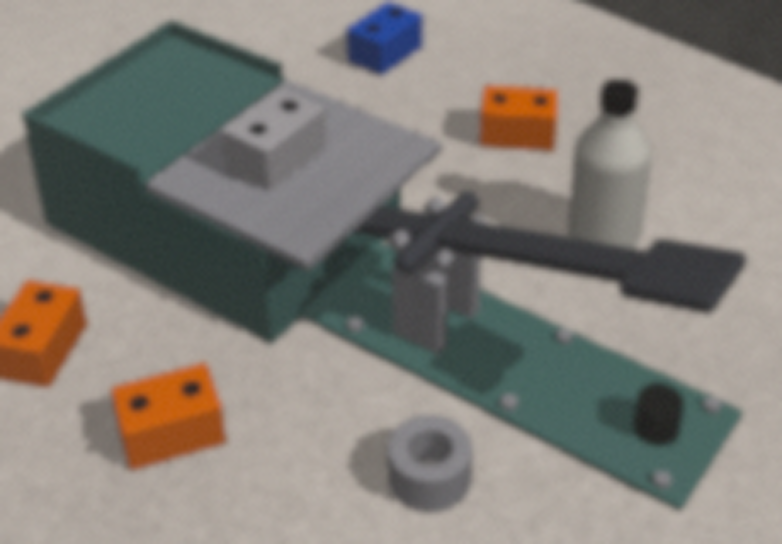

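Request:
arm_command(
  motion=[
    {"dp": [-0.14,-0.12,0],"rot": [0,0,0.25],"jaw": 0.23},
    {"dp": [-0.28,-0.24,0],"rot": [0,0,0.5],"jaw": 0.23},
    {"dp": [-0.416,-0.359,0],"rot": [0,0,0.745],"jaw": 0.23},
    {"dp": [-0.416,-0.359,0],"rot": [0,0,0.745],"jaw": 0.23},
  ],
)

```text
time: 0.65
tool_pos: [0.2941, 0.3852, 0.2226]
ee_rot: [[-0.77, 0.638, 0.0], [0.638, 0.77, -0.0], [-0.001, 0.0, -1.0]]
contact_force: [0.5, 0.3, 0.3]
grip_width: 0.0513
```

```bash
cat >> h.py <<'E'
O=np.array([.5211,.1205]);ux=np.array([.107,-.9943]);uy=np.array([.9943,.107])
from scipy.spatial.transform import Rotation as Rn
def go(x,y,z):
    """unit target -> dp (normalised) and rot for current pose"""
    from station import arm
    s=arm.observe();R=s["ee_rot"];p=s["tool_pos"];np.set_printoptions(precision=4,suppress=True)
    t=np.array([*(O+x*ux+y*uy),z]);RT=np.c_[[*-ux,0],[*uy,0],[0,0,-1]]
    q=p[:2]-O
    print("t",s["time"],"tcp",p,"unit",q@ux,q@uy,"F",s["contact_force"],"w",s["grip_width"])
    print("dp",R.T@(t-p)/.4,"rot",Rn.from_matrix(R.T@RT).as_rotvec()/np.deg2rad(30), "world",t)
E
python3 -c "
from h import *
go(.105,-.005,.22)
from h import pt
print(pt('top',315,116,.13),'bottle')"
```

```text
t 0.65 tcp [0.2941 0.3852 0.2226] unit -0.2874628587500861 -0.19734739564304513 F [0.5149 0.3492 0.2534] w 0.05134636872929279
dp [-1.0384 -0.3401  0.007 ] rot [0.0006 0.0009 1.4748] world [0.5274 0.0156 0.22  ]
[ 0.6914 -0.0913  0.13  ] bottle
```

Request:
arm_command(
  motion=[
    {"dp": [-0.14,-0.045,0],"rot": [0,0,0.25],"jaw": 0.23},
    {"dp": [-0.28,-0.09,0],"rot": [0,0,0.5],"jaw": 0.23},
    {"dp": [-0.42,-0.135,0],"rot": [0,0,0.75],"jaw": 0.23},
    {"dp": [-0.52,-0.17,0],"rot": [0,0,1.0],"jaw": 0.23},
    {"dp": [-0.52,-0.17,0],"rot": [0,0,1.0],"jaw": 0.23},
  ],
)

```text
time: 1.27
tool_pos: [0.4115, 0.2007, 0.2223]
ee_rot: [[-0.347, 0.938, -0.0], [0.938, 0.347, -0.001], [-0.0, -0.001, -1.0]]
contact_force: [-0.8, 0.2, -0.1]
grip_width: 0.0207
```

```bash
python3 -c "
from h import *
go(.105,-.005,.17)"
```

```text
t 1.275 tcp [0.4115 0.2007 0.2223] unit -0.09146860135226016 -0.10041052300786825 F [-0.7842  0.2316 -0.1122] w 0.020657222939627757
dp [-0.5345  0.1113  0.1309] rot [-0.001   0.001   0.4715] world [0.5274 0.0156 0.17  ]
```

Request:
arm_command(
  motion=[
    {"dp": [-0.14,0.03,0],"rot": [0,0,0.2],"jaw": 0.23},
    {"dp": [-0.28,0.06,0],"rot": [0,0,0.35],"jaw": 0.23},
    {"dp": [-0.42,0.09,0.05],"rot": [0,0,0.47],"jaw": 0.23},
    {"dp": [-0.535,0.111,0.13],"rot": [0,0,0.47],"jaw": 0.23},
    {"dp": [-0.535,0.111,0.13],"rot": [0,0,0.47],"jaw": 0.23},
    {"dp": [-0.535,0.111,0.13],"rot": [0,0,0.47],"jaw": 0.23},
  ],
)

```text
time: 2.02
tool_pos: [0.5271, 0.0196, 0.171]
ee_rot: [[-0.115, 0.993, -0.0], [0.993, 0.115, 0.001], [0.001, -0.0, -1.0]]
contact_force: [-0.1, 0.5, 0.4]
grip_width: 0.0199
```

```bash
python3 -c "
from h import *
go(.105,-.005,.102)
from station import arm
import cv2
for n in ['top','wrist']: cv2.imwrite(f'pics/{n}1.png',arm.camera(n)['img'][:,:,::-1])"
```

```text
t 2.025 tcp [0.5271 0.0196 0.171 ] unit 0.10100807183521664 -0.004840709263253789 F [-0.1     0.48    0.4134] w 0.01994051917331423
dp [-0.0101 -0.0004  0.1725] rot [-0.0004 -0.0017  0.0146] world [0.5274 0.0156 0.102 ]
```

View pics/wrist1.png

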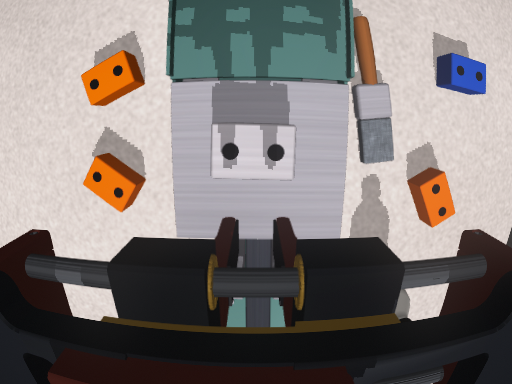

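The wrist view shows the fingertips at (228,220) and (284,220), over the flap on the lever side of the blank. They are centred on the blank, which spans columns 211 to 296 at row 150. I can go down and push.

Request:
arm_command(
  motion=[
    {"dp": [-0.012,0,0.08],"rot": [0,0,0.015],"jaw": 0.23},
    {"dp": [-0.012,0,0.14],"rot": [0,0,0.015],"jaw": 0.23},
    {"dp": [-0.012,0,0.17],"rot": [0,0,0.015],"jaw": 0.23},
    {"dp": [-0.012,0,0.17],"rot": [0,0,0.015],"jaw": 0.23},
    {"dp": [-0.012,0,0.17],"rot": [0,0,0.015],"jaw": 0.23},
  ],
)

```text
time: 2.75
tool_pos: [0.5285, 0.0138, 0.1043]
ee_rot: [[-0.106, 0.994, 0.002], [0.994, 0.106, -0.0], [-0.0, 0.002, -1.0]]
contact_force: [-0.2, 0.1, 0.4]
grip_width: 0.0204
```

```bash
python3 -c "
from h import *
go(-.027,-.005,.102)"
```

```text
t 2.75 tcp [0.5285 0.0138 0.1043] unit 0.10691870699602378 -0.00404484064556642 F [-0.2458  0.1358  0.4049] w 0.020394320806744
dp [ 0.3348 -0.0028  0.0055] rot [ 0.0044  0.0006 -0.0023] world [0.5132 0.1468 0.102 ]
```

Request:
arm_command(
  motion=[
    {"dp": [0.02,-0.001,0.003],"rot": [0,0,0],"jaw": 0.23},
    {"dp": [0.04,-0.001,0.003],"rot": [0,0,0],"jaw": 0.23},
    {"dp": [0.06,-0.001,0.003],"rot": [0,0,0],"jaw": 0.23},
    {"dp": [0.08,-0.002,0.003],"rot": [0,0,0],"jaw": 0.23},
    {"dp": [0.1,-0.002,0.003],"rot": [0,0,0],"jaw": 0.23},
    {"dp": [0.12,-0.002,0.003],"rot": [0,0,0],"jaw": 0.23},
    {"dp": [0.14,-0.002,0.003],"rot": [0,0,0],"jaw": 0.23},
    {"dp": [0.16,-0.002,0.003],"rot": [0,0,0],"jaw": 0.23},
    {"dp": [0.18,-0.002,0.003],"rot": [0,0,0],"jaw": 0.23},
    {"dp": [0.2,-0.002,0.003],"rot": [0,0,0],"jaw": 0.23},
    {"dp": [0.2,-0.002,0.003],"rot": [0,0,0],"jaw": 0.23},
  ],
)

```text
time: 4.12
tool_pos: [0.5182, 0.0941, 0.1009]
ee_rot: [[-0.106, 0.994, -0.001], [0.994, 0.106, 0.001], [0.001, -0.001, -1.0]]
contact_force: [-0.2, 0.5, -0.0]
grip_width: 0.0202
```

```bash
python3 -c "
from h import *
go(-.027,-.005,.102)
from station import arm
import cv2
for n in ['side','wrist']: cv2.imwrite(f'pics/{n}2.png',arm.camera(n)['img'][:,:,::-1])"
```

```text
t 4.125 tcp [0.5182 0.0941 0.1009] unit 0.025945642975834293 -0.005702906771134218 F [-0.212   0.4604 -0.0044] w 0.02016691222505408
dp [ 0.1324  0.0017 -0.0027] rot [-0.002  -0.0026 -0.0011] world [0.5132 0.1468 0.102 ]
```

View pics/wrist2.png

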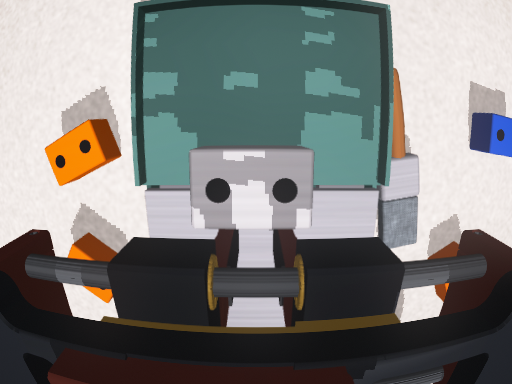

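The blank has moved with the fingers and stayed square. It now spans columns 190 to 314 and its back edge is past the hinge line at row 187. I'll carry on.

Request:
arm_command(
  motion=[
    {"dp": [0.02,0,-0.001],"rot": [0,0,0],"jaw": 0.23},
    {"dp": [0.04,0,-0.001],"rot": [0,0,0],"jaw": 0.23},
    {"dp": [0.06,0,-0.001],"rot": [0,0,0],"jaw": 0.23},
    {"dp": [0.08,0,-0.001],"rot": [0,0,0],"jaw": 0.23},
    {"dp": [0.1,0,-0.001],"rot": [0,0,0],"jaw": 0.23},
    {"dp": [0.115,0,-0.001],"rot": [0,0,0],"jaw": 0.23},
    {"dp": [0.13,0,-0.001],"rot": [0,0,0],"jaw": 0.23},
    {"dp": [0.138,0,-0.001],"rot": [0,0,0],"jaw": 0.23},
    {"dp": [0.138,0,-0.001],"rot": [0,0,0],"jaw": 0.23},
    {"dp": [0.138,0,-0.001],"rot": [0,0,0],"jaw": 0.23},
  ],
)

```text
time: 5.48
tool_pos: [0.513, 0.1479, 0.102]
ee_rot: [[-0.105, 0.994, 0.0], [0.994, 0.105, 0.0], [0.0, 0.0, -1.0]]
contact_force: [-0.3, 0.3, -0.3]
grip_width: 0.0205
```

```bash
python3 -c "
from h import *
go(.02,-.005,.102)
from station import arm
import cv2
for n in ['side','wrist']: cv2.imwrite(f'pics/{n}3.png',arm.camera(n)['img'][:,:,::-1])"
```

```text
t 5.475 tcp [0.513  0.1479 0.102 ] unit -0.02809477035909956 -0.0051663430669175 F [-0.3352  0.3418 -0.2657] w 0.02052440145880478
dp [-0.1202  0.0006  0.    ] rot [ 0.0007 -0.0006 -0.0035] world [0.5183 0.1001 0.102 ]
```

View pics/wrist3.png

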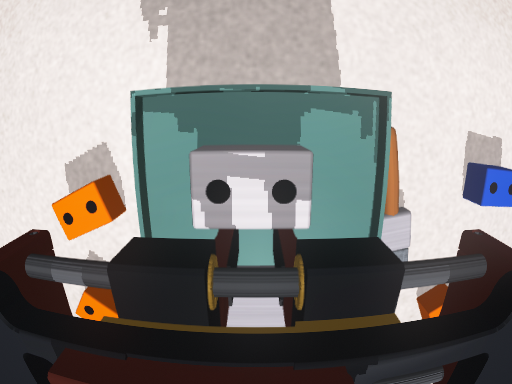

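The blank is on the ledge inside the rim at (251,190). Next I back off, rise and travel over the paddle.

Request:
arm_command(
  motion=[
    {"dp": [-0.03,0,0],"rot": [0,0,0],"jaw": 0.23},
    {"dp": [-0.06,0,-0.06],"rot": [0,0,0],"jaw": 0.23},
    {"dp": [-0.1,0,-0.16],"rot": [0,0,0],"jaw": 0.1},
    {"dp": [-0.2,0.003,-0.22],"rot": [0,0,0],"jaw": 0.0},
    {"dp": [-0.32,0.005,-0.22],"rot": [0,0,0],"jaw": 0.0},
    {"dp": [-0.45,0.01,-0.22],"rot": [0,0,0],"jaw": 0.0},
    {"dp": [-0.58,0.01,-0.22],"rot": [0,0,0],"jaw": 0.0},
    {"dp": [-0.71,0.012,-0.22],"rot": [0,0,0],"jaw": 0.0},
    {"dp": [-0.83,0.013,-0.22],"rot": [0,0,0],"jaw": 0.0},
    {"dp": [-0.93,0.013,-0.22],"rot": [0,0,0],"jaw": 0.0},
    {"dp": [-0.935,0.013,-0.22],"rot": [0,0,0],"jaw": 0.0},
    {"dp": [-0.935,0.013,-0.22],"rot": [0,0,0],"jaw": 0.0},
    {"dp": [-0.935,0.013,-0.22],"rot": [0,0,0],"jaw": 0.0},
  ],
)

```text
time: 7.2
tool_pos: [0.5574, -0.2225, 0.1901]
ee_rot: [[-0.106, 0.994, 0.0], [0.994, 0.106, 0.0], [0.0, 0.0, -1.0]]
contact_force: [-0.5, 0.2, 0.1]
grip_width: 0.0006
```

```bash
python3 -c "
from h import *
go(.345,0,.15)
from station import arm
import cv2
for n in ['side','wrist','top']: cv2.imwrite(f'pics/{n}4.png',arm.camera(n)['img'][:,:,::-1])"
```

```text
t 7.2 tcp [ 0.5574 -0.2225  0.1901] unit 0.34497363748472587 -0.0005903698811652642 F [-0.4705  0.1803  0.1179] w 0.0005686560198607847
dp [-0.0001  0.0014  0.1003] rot [ 0.0007 -0.0002 -0.0011] world [ 0.558  -0.2225  0.15  ]
```

View pics/wrist4.png

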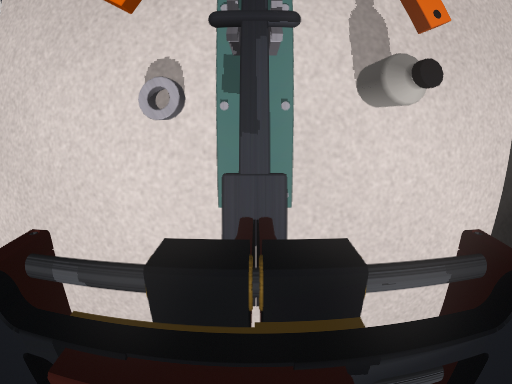

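View pics/side4.png

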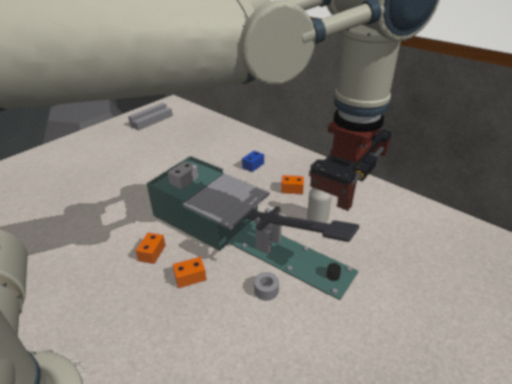

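View pics/top4.png

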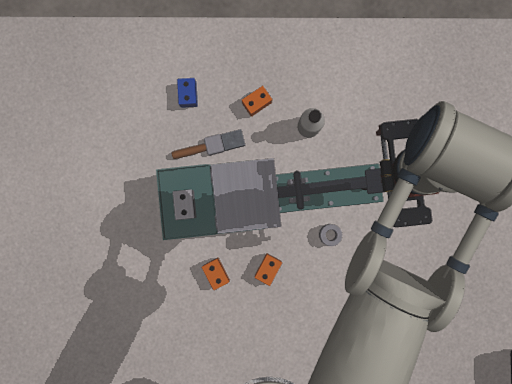

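The side and top views show the blank on the ledge at top (183,204), the flap shut and level, the bystanders where they were, and the closed fingers over the paddle. I'll press down, following the paddle's arc.

Request:
arm_command(
  motion=[
    {"dp": [0,0,0.05],"rot": [0,0,0],"jaw": 0},
    {"dp": [0,0,0.1],"rot": [0,0,0],"jaw": 0},
    {"dp": [0,0,0.12],"rot": [0,0,0],"jaw": 0},
    {"dp": [0,0,0.14],"rot": [0,0,0],"jaw": 0},
    {"dp": [-0.004,0,0.16],"rot": [0,0,0],"jaw": 0},
    {"dp": [-0.008,0,0.18],"rot": [0,0,0],"jaw": 0},
    {"dp": [-0.011,0,0.2],"rot": [0,0,0],"jaw": 0},
    {"dp": [-0.013,0,0.22],"rot": [0,0,0],"jaw": 0},
    {"dp": [-0.014,0,0.24],"rot": [0,0,0],"jaw": 0},
    {"dp": [-0.014,0,0.26],"rot": [0,0,0],"jaw": 0},
    {"dp": [-0.013,0,0.28],"rot": [0,0,0],"jaw": 0},
    {"dp": [-0.01,0,0.3],"rot": [0,0,0],"jaw": 0},
    {"dp": [-0.008,0,0.315],"rot": [0,0,0],"jaw": 0},
    {"dp": [-0.005,0,0.33],"rot": [0,0,0],"jaw": 0},
    {"dp": [-0.005,0,0.335],"rot": [0,0,0],"jaw": 0},
    {"dp": [-0.005,0,0.335],"rot": [0,0,0],"jaw": 0},
  ],
)

```text
time: 9.35
tool_pos: [0.5581, -0.2267, 0.0566]
ee_rot: [[-0.105, 0.995, 0.002], [0.995, 0.105, -0.002], [-0.002, 0.002, -1.0]]
contact_force: [1.1, -5.5, 4.3]
grip_width: 0.0006
```

```bash
python3 -c "
from h import *
go(.345,0,.044)
from station import arm
import cv2
for n in ['side','wrist','top']: cv2.imwrite(f'pics/{n}5.png',arm.camera(n)['img'][:,:,::-1])"
```

```text
t 9.35 tcp [ 0.5581 -0.2267  0.0566] unit 0.34918606153773557 -0.00040377465147152725 F [ 1.1045 -5.4509  4.2807] w 0.000585186740186666
dp [0.0105 0.0009 0.0315] rot [ 0.0029  0.0042 -0.0047] world [ 0.558  -0.2225  0.044 ]
```

View pics/wrist5.png

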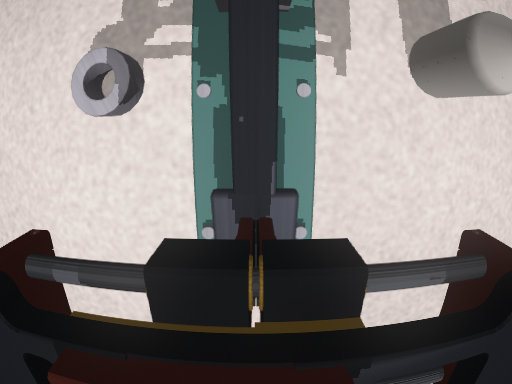

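View pics/side5.png

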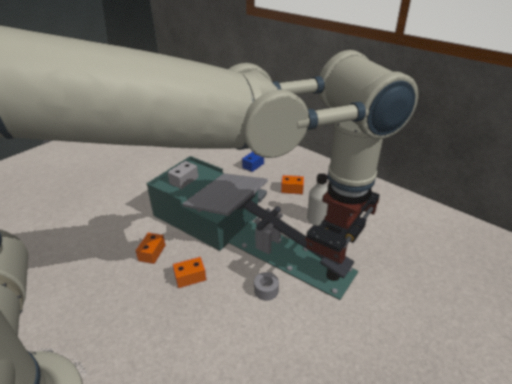

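The lever is going down and the flap is rising with nothing else moved. The side force is about 5.5 N along unit x, so I'll ease the fingers outward while finishing the press.

Request:
arm_command(
  motion=[
    {"dp": [-0.01,0,0.005],"rot": [0,0,0],"jaw": 0},
    {"dp": [-0.015,0,0.01],"rot": [0,0,0],"jaw": 0},
    {"dp": [-0.015,0,0.02],"rot": [0,0,0],"jaw": 0},
    {"dp": [-0.015,0,0.025],"rot": [0,0,0],"jaw": 0},
    {"dp": [-0.015,0,0.025],"rot": [0,0,0],"jaw": 0},
  ],
)

```text
time: 10.12
tool_pos: [0.5585, -0.2297, 0.0461]
ee_rot: [[-0.106, 0.994, 0.0], [0.994, 0.106, 0.003], [0.003, 0.0, -1.0]]
contact_force: [-0.4, 2.3, 5.3]
grip_width: 0.0006
```

```bash
python3 -c "
from h import *
go(.345,0,.044)"
```

```text
t 10.125 tcp [ 0.5585 -0.2297  0.0461] unit 0.35219119388572 -0.0003241571236999235 F [-0.4315  2.2841  5.3339] w 0.0005642851556423619
dp [0.0179 0.0008 0.0053] rot [ 0.0009 -0.0061 -0.0013] world [ 0.558  -0.2225  0.044 ]
```

Request:
arm_command(
  motion=[
    {"dp": [0,0,0.005],"rot": [0,0,0],"jaw": 0},
    {"dp": [0,0,0.01],"rot": [0,0,0],"jaw": 0},
    {"dp": [0,0,0.01],"rot": [0,0,0],"jaw": 0},
  ],
)

```text
time: 10.5
tool_pos: [0.5587, -0.2296, 0.0452]
ee_rot: [[-0.106, 0.994, 0.002], [0.994, 0.106, 0.003], [0.003, 0.002, -1.0]]
contact_force: [-6.8, 5.0, 17.5]
grip_width: 0.0006
```

```bash
python3 -c "
from h import *
go(.345,0,.044)"
```

```text
t 10.5 tcp [ 0.5587 -0.2296  0.0452] unit 0.35215475431009996 -6.104297754030966e-05 F [-6.8161  4.9748 17.5024] w 0.0005942241388972361
dp [0.0178 0.0001 0.003 ] rot [ 0.0035 -0.0051 -0.001 ] world [ 0.558  -0.2225  0.044 ]
```

The force jumped to 17 N with the tip at 45 mm, so the lever is on the stop. I'll hold and check.

Request:
arm_command(
  motion=[
    {"dp": [0,0,0],"rot": [0,0,0],"jaw": 0},
    {"dp": [0,0,0],"rot": [0,0,0],"jaw": 0},
    {"dp": [0,0,0],"rot": [0,0,0],"jaw": 0},
    {"dp": [0,0,0],"rot": [0,0,0],"jaw": 0},
  ],
)

```text
time: 11.0
tool_pos: [0.5587, -0.2296, 0.0452]
ee_rot: [[-0.107, 0.994, 0.002], [0.994, 0.107, 0.003], [0.003, 0.002, -1.0]]
contact_force: [-6.8, 5.6, 18.2]
grip_width: 0.0001
```

```bash
python3 -c "
from h import *
go(.345,0,.044)
from station import arm
import cv2
for n,b in [('side',(140,140,370,310)),('wrist',(0,0,512,384)),('top',(140,140,420,260))]:
    im=arm.camera(n)['img'][:,:,::-1][b[1]:b[3],b[0]:b[2]]
    f=780/im.shape[1]; f=min(f,590/im.shape[0])
    cv2.imwrite(f'pics/{n}6.png',cv2.resize(im,None,fx=f,fy=f,interpolation=cv2.INTER_CUBIC))
th=.3
for s in(1,-1):
  for th in (.25,.3,.35):
    x,z=.136*np.cos(th)-.0*np.sin(th),.091+.136*np.sin(th)
    p=[*(O+x*ux+s*.074*uy),z]; a=proj('side',p);b=proj('top',p);print(s,th,a,((a[0]-140)*3.39,(a[1]-140)*3.39),b,((b[0]-140)*2.786,(b[1]-140)*2.786))
go(.345,0,.044)"
```

```text
t 11.0 tcp [ 0.5587 -0.2296  0.0452] unit 0.3521682310663648 -3.308254257729125e-05 F [-6.7999  5.564  18.2331] w 7.479147035423115e-05
dp [0.0178 0.0001 0.0031] rot [ 0.0037 -0.0049 -0.0009] world [ 0.558  -0.2225  0.044 ]
1 0.25 (np.float64(267.8141687286233), np.float64(178.4365814210483)) (np.float64(433.29003199003307), np.float64(130.3000110173537)) (np.float64(272.14951045749586), np.float64(155.90390734402928)) (np.float64(368.16853613458346), np.float64(44.30828586046557))
1 0.3 (np.float64(267.164115679138), np.float64(175.81739161803512)) (np.float64(431.08635215227775), np.float64(121.42095758513905)) (np.float64(271.35916597656785), np.float64(155.61779784680715)) (np.float64(365.966636410718), np.float64(43.51118480120472))
1 0.35 (np.float64(266.3907104772244), np.float64(173.17095995378733)) (np.float64(428.4645085177907), np.float64(112.44955424333907)) (np.float64(270.3987692661971), np.float64(155.350291980749)) (np.float64(363.2909711756252), np.float64(42.76591345836673))
-1 0.25 (np.float64(227.184070384246), np.float64(212.84151897963193)) (np.float64(295.55399
[... 224 characters left out ...]
02962160814275)) (np.float64(292.53408870718687), np.float64(237.40041725160393)) (np.float64(279.11532162698717), np.float64(227.31814735466514)) (np.float64(387.5752860527863), np.float64(243.2683585300971))
-1 0.35 (np.float64(225.27274649878188), np.float64(207.17638020511913)) (np.float64(289.0746106308706), np.float64(227.72792889535387)) (np.float64(278.1999631452593), np.float64(227.53467305933282)) (np.float64(385.0250973226924), np.float64(243.87159914330124))
t 11.15 tcp [ 0.5587 -0.2296  0.0452] unit 0.35215159771067345 -6.692564925093822e-05 F [-6.148   5.2617 18.5354] w 0.0007475733907934508
dp [0.0178 0.0002 0.0031] rot [ 0.0036 -0.005  -0.0009] world [ 0.558  -0.2225  0.044 ]
```

View pics/side6.png

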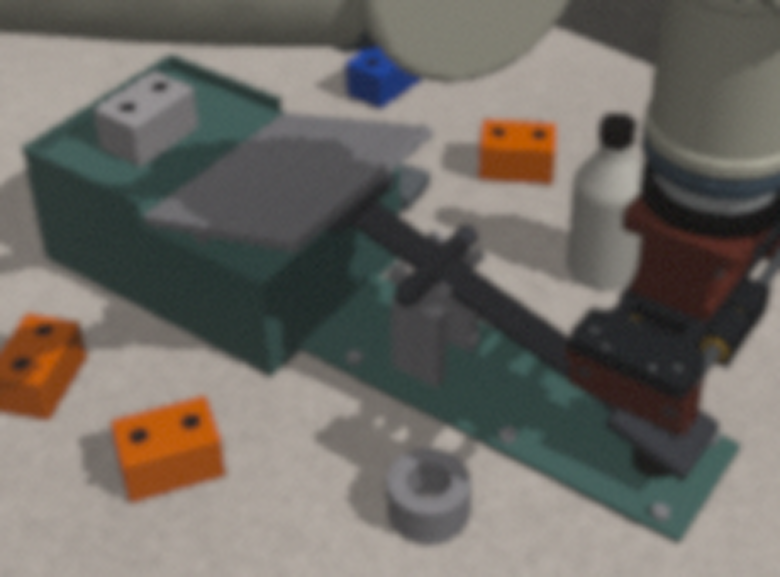

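View pics/top6.png

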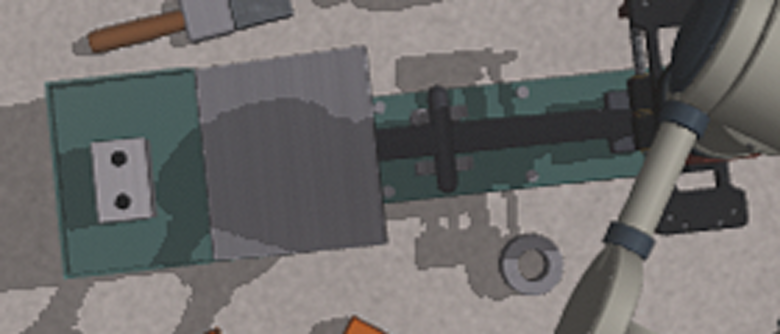

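The flap's free corners at (430,125) and (300,245) in the side crop match about 0.3 rad. The pin's midpoint is at (299.2,189.9), against (299.1,189.7) at the start. The blank lies flat on the ledge and the press is steady at about 18 N, so I'll hand the job in.

```bash
python3 -c "
from station import arm
print(arm.close_job()); print(arm.observe()['contact_force'])"
```

```text
the job is handed in; nothing more can be done
None
the job is handed in; nothing more can be done
```

I pushed the bare aluminium blank off the flap and onto the ledge, then pressed the lever's paddle down onto its rubber stop. I handed the job in at about 11 s with the fingers still holding the lever down; no verdict was reported.

- **Blank:** the last pictures show it flat on the ledge and inside the rim. By the fingers' end position its centre is about 58 mm behind the hinge.
- **Flap:** it reads about 0.30 to 0.33 rad in the side picture, after correcting for the 2–3 pixel offset seen there at the start.
- **Hold:** the fingers press with a steady 18 N or so, with the tip at 45 mm.
- **Lever and bystanders:** the pin had not measurably moved in the top view. The oil bottle, brush and collar look untouched.

**Irregularity:** partway down, the side force along the lever reached about 5.5 N, so I eased the fingers about 4 mm outwards. At the stop a side force of about 8 N remains (roughly 6 N across the lever and 5 N along it), and it held steady.

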